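Open the child-resistant tub in the bench drawer

TASK

Pull the drawer of the bench cabinet right out to its stop; in it stand two square white tubs. Then open the one with the tall ribbed child-resistant cap: press the cap down hard and, while pressing, unscrew it anticlockwise to the end of its thread, where the black pointer on top lines up with the black pip on the tub's shoulder (it takes more than one grip). Leave the tub standing in its compartment, the drawer fully out, and the other things on the bench and in the drawer undisturbed.

Things in the scene. Friction and masses are not known exactly. Their poses are not given: they have to be found in the camera images.
- cabinet: Grey one-drawer bench cabinet with a wooden drawer front, fixed, 270 deep x 280 wide x 149 mm high. Origin: centre of its underside; local -x is the way its drawer comes out (the front faces -x), y is across, z up.
- drawer_handle (a point): Middle of the drawer's steel bar handle: round bar 11 mm thick, 130 mm long along the cabinet's y, 43 mm in front of the drawer front (37 mm free behind the bar), 128 mm above the table, 21 mm below the cabinet's top; can be pinched from above. Axes as the cabinet's. The drawer front reaches 134 mm above the table, the drawer's side walls 76 mm.
- drawer (a joint): Drawer slide in m: 0 shut (as at the start), 0.19 fully out at its hard stop. It drags with about 5 N.
- tub: Square white tub with the tall ribbed cap: 72 x 72 mm, body 56 mm high, cap top 98 mm above its underside, about 0.5 kg. Origin: centre of its underside, z up, axes as the cabinet's. Stands loose (2 mm play) in one of the drawer's two compartments, which keep it from turning. A small black pip on its shoulder, on the side towards the drawer front (-x), marks open.
- cap_top (a point): Centre of the upper face of the cap's ribbed outer shell: round, 54 mm across, 22 mm high; z up along its axis, x and y turn with the shell. The shell idles freely both ways unless pressed. Pinch it by its side from above, fingertips no deeper than 30 mm below its top. With the drawer out there is 65 mm of free room round its axis. Let go, it springs up and the inner cap stays as turned.
- thread (a joint): Turn of the inner cap (with the black pointer in the middle of the cap's top), rad, growing anticlockwise seen from above: starts between 0 and 0.5; 3.0 is open, at the thread's stop, pointer at the pip. It resists with about 0.05 N m.
- press (a joint): How far the cap's shell is pressed down, m. A spring holds it up (3 N at first, about 8 N at 3 mm, where the shell meets the inner cap); pressed harder it grips the inner cap by friction and turns it. Turning takes about 14 N of downward push altogether, kept up all the while; 18 to 25 N is ample, with less it slips.
- compartments (a point): Point on the drawer's floor midway between its two square compartments (76 mm wide, walls 34 mm high), whose centres lie 57.5 mm to either side of it along the cabinet's y and 85 mm behind the outer face of the drawer front. Axes as the cabinet's; the floor is 22 mm above the table.
- snap_tub: The other square white tub, 72 x 72 mm, with a low domed lid 60 mm across, 80 mm high in all, in the other compartment. Leave it. Origin: centre of its underside.
- blade_box: Small cardboard box, 45 x 90 x 28 mm, lying in the rear of the drawer. Origin: centre of its underside.
- bead_dish: White dish, 70 mm across, 40 mm high, standing on the table. Origin: centre of its underside.
- paint_bottle: Orange bottle, 68 mm across, 190 mm high, standing on the table. Origin: centre of its underside.
- book: Large grey book lying on the table, 210 x 280 x 28 mm; a brush lies on it. Origin: centre of its underside.
- brush: Flat brush with a yellow handle, 190 mm long, lying on the book. Origin: near its middle, on its underside.
- turntable: Yellow box 170 x 170 mm with an aluminium disc 140 mm across on top, 90 mm high. Origin: centre of its underside.
- mug: Blue mug, 80 mm across, 95 mm high. Origin: centre of its underside.

How it is judged:
By the outcome, as a careful person would: the job done as asked, in the order asked, and still so for the second after the job is handed in, with the robot touching nothing.
It also fails if it takes over 72 s, if anything falls off the work surface, if the arm or the gripper's body presses on something with over 40 N, if the wrist force passes 120 N, or if a joint passes its speed limit or range.

ROBOT

A 7-joint arm with a two-finger parallel gripper is mounted at the origin on the work surface. World frame = base frame: x ahead of the robot, y to its left, z up, the work surface at z = 0. Lengths are in m, angles in rad, forces in N, time in s.
With the tool pointing down it reaches from about 0.4 to 0.85 m from the base axis. Payload 6.9 kg.
Tool frame: the origin (TCP) lies at the very end of the fingers, on their centre line; the grasp point (between the pads) lies 19 mm behind it; z points along the fingers, y is the line along which they close (so a half turn about z gives the same grasp; the last joint's range is limited). The gripper opens to 85 mm and grips with 20 to 120 N. Pads are 22 mm wide; open, the fingers measure 114 mm over their backs; the gripper's body (76 mm by 85 mm) begins 54 mm behind the grasp point. The pads swing forward as they close: fully open they stand 13 mm farther back than shut.
Start: joints at [-1.012, 0.507, -0.238, 1.5, 0.126, 1.149, -0.155], TCP at [0.274, 0.562, 0.206] pointing down, gripper open.
Joint ranges: [-3.08, 3.08], [-0.24, 2.05], [-1.43, 1.35], [0, 2.5], [-1.52, 4.66], [0.17, 1.96], [-2.89, 2.89]. Speed limits (rad/s): [2.39, 2.39, 3.14, 3.14, 3.14, 3.14, 3.14].

INTERFACE

Orientations are given as [roll, pitch, yaw] about the fixed x, y, z axes, in that order (R = Rz(yaw) Ry(pitch) Rx(roll)).
In Python, from rig import ctrl gives the robot as it stands. Calls block until the motion is done:
- ctrl.move_pose(position, orientation): joint-space move of the TCP to a pose.
- ctrl.servo_line(position, vel=0.15, ori=None, max_force=None): straight line of the TCP; ori=None keeps the orientation; vel is the mean speed in m/s. With max_force (N) it stops when the force on the tool has changed by that much, and returns True; else False.
- ctrl.movej(angles): joint-space move.
- ctrl.grip(opening): finger opening in m; the grip force is fixed at half the most; returns when the fingers have stopped.
- ctrl.hold(seconds).
- ctrl.inverse_kinematics(position, orientation): joint angles nearest the present ones, or None.
- ctrl.state(): the state.
- ctrl.read_camera(name): name is "scene" or "side" or "wrist"; returns the picture (384x512x3 uint8, red, green, blue); there is no depth.
- ctrl.camera_info(name): a dict with "intrinsics" (3x3 intrinsics, pixels), "T" (4x4, takes a point from camera to world coordinates). Camera axes: x right, y down, z forward; pixel columns grow to the right and rows downward; lengths in m; the calibration is good to about 2 mm. The wrist camera is an equidistant fisheye: a pixel r from the principal point sees the ray r / f radians off the axis. A picture is of the moment at which its call begins: read the wrist's pose just before it. camera_info takes no time and is no camera call; for the wrist camera it gives the pose at the moment of the call.
A pose or a line that the arm cannot do raises ctrl.Unreachable and nothing moves.
- ctrl.close_job(): hands the job in; it is judged then, once.
The state is a dict: "time": time; "joint_pos": joint angles; "dq": joint speeds; "tau": joint torques, N m; "eef_pos": TCP position; "tool_rot": TCP orientation; "force": force on the tool from outside, world axes, zero at the start; "ft_torque": the same for the moment, N m; "gripper_width": finger opening in m; "finger_force": force on a finger pad.
Only numpy, scipy, OpenCV 4.12 (cv2) and the standard library are available. Lean on these libraries where they do the work, as an engineer would, in place of code of your own. Each camera call takes 0.05 s, during which the arm holds its last target. There are 200 camera calls.

## Working session

There is one attempt and no reset: what is moved stays moved. The work goes in short steps, each a Python script; the robot and the scene stay as the last script left them, time stands still between calls to the robot, and variables do not carry over. Pictures are saved under pics/ and viewed, at most 14 in all, crops included, and the job is handed in when it is done.

```bash
ls; mkdir -p pics; python3 - <<'E'
from rig import ctrl
import cv2,numpy as np
for n in ["scene","side"]:
    im=ctrl.read_camera(n); cv2.imwrite(f"pics/{n}0.png",im[:,:,::-1])
    i=ctrl.camera_info(n); print(n,np.round(i["intrinsics"],1).tolist(),np.round(i["T"],3).tolist())
a,b=[cv2.imread(f"pics/{n}0.png") for n in ["scene","side"]]
s=ctrl.state();print({k:np.round(v,3) for k,v in s.items()})
E
```

```text
pics
scene [[381.6, 0.0, 252.9], [0.0, 381.6, 193.6], [0.0, 0.0, 1.0]] [[0.941, 0.321, -0.11, 0.706], [0.339, -0.891, 0.303, -0.407], [-0.0, -0.322, -0.947, 1.296], [0.0, 0.0, 0.0, 1.0]]
side [[349.1, 0.0, 258.3], [0.0, 349.1, 189.7], [0.0, 0.0, 1.0]] [[-0.71, 0.516, -0.48, 1.097], [0.704, 0.504, -0.5, 0.501], [-0.016, -0.693, -0.721, 0.862], [0.0, 0.0, 0.0, 1.0]]
{'time': np.float64(0.1), 'joint_pos': array([-1.011,  0.508, -0.238,  1.501,  0.126,  1.149, -0.155]), 'dq': array([-0.001, -0.003, -0.002, -0.003,  0.002,  0.001, -0.   ]), 'tau': array([-4.0000e-03, -6.2183e+01, -2.1940e+00, -2.5020e+01,  1.3000e-02,
        8.0000e-03, -0.0000e+00]), 'eef_pos': array([0.274, 0.561, 0.206]), 'tool_rot': array([-3.14 ,  0.   ,  2.688]), 'force': array([ 0.055,  0.213, -0.007]), 'ft_torque': array([0.015, 0.033, 0.004]), 'finger_force': np.float64(0.0), 'gripper_width': np.float64(0.085)}
```

View pics/scene0.png

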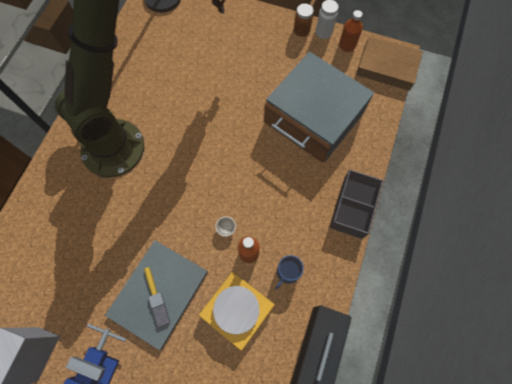

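View pics/side0.png

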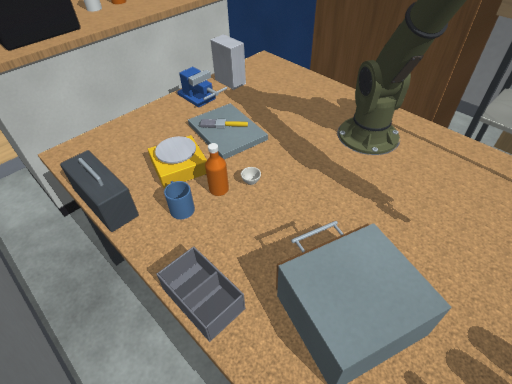

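Scene: cabinet top corners are near (312,56), (371,98), (322,155), (265,103), with the handle from (274,121) to (307,146). Side: the handle runs from (295,242) to (341,225). I'll enlarge both in one picture.

```bash
python3 - <<'E'
import cv2,numpy as np
a=cv2.imread("pics/scene0.png")[45:165,255:380]; b=cv2.imread("pics/side0.png")[215:275,270:400]
cv2.imwrite("pics/crop.png",np.hstack([cv2.resize(a,(500,480),interpolation=2),cv2.resize(b[:, :75],(300,240),interpolation=2).repeat(2,axis=0)[:480]]))
E
```

```text
(no output)
```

View pics/crop.png

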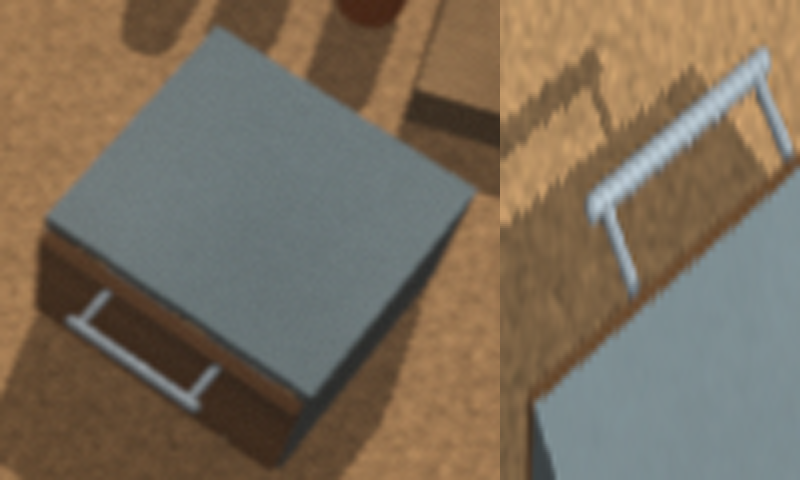

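The enlargement gives these positions. Scene: cabinet top corners (309.5,51.8), (373.8,92.5), (333,144.5), (266.8,99.5); handle ends (272.5,125.3), (304.3,146.5). Side: handle ends (335.8,222.5), (294.3,240.6).

```bash
cat >h.py <<'E'
from rig import ctrl
import cv2,numpy as np
from scipy.optimize import least_squares
from scipy.spatial.transform import Rotation as Ro
def proj(n,P):
    i=ctrl.camera_info(n);T=np.linalg.inv(np.array(i["T"]));K=np.array(i["intrinsics"])
    c=np.atleast_2d(P)@T[:3,:3].T+T[:3,3]; p=c@K.T; return p[:,:2]/p[:,2:]
def ray(n,uv,z):
    i=ctrl.camera_info(n);T=np.array(i["T"]);K=np.array(i["intrinsics"])
    d=T[:3,:3]@np.linalg.inv(K)@[*uv,1]; return T[:3,3]+d*(z-T[2,3])/d[2]
E
python3 - <<'E'
from h import *
sc=[(309.5,51.75),(373.75,92.5),(333,144.5),(266.75,99.5),(272.5,125.25),(304.25,146.5)]
L=np.array([[.135,.14,.149],[.135,-.14,.149],[-.135,-.14,.149],[-.135,.14,.149]])
def f(p):
    x,y,t,d=p; R=Ro.from_euler('z',t).as_matrix()
    H=np.array([[-.135-d,.065,.128],[-.135-d,-.065,.128]])
    W=lambda q:q@R.T+[x,y,0]
    return np.r_[(proj("scene",W(np.r_[L,H]))-sc).ravel(),(proj("side",W(H))-[(335.75,222.5),(294.25,240.6)]).ravel()]
c=ray("scene",(320,97),.149)
for t in (.8,): 
    s=least_squares(f,[c[0],c[1],t,.05]);print(s.x,np.round(s.fun,1))
x,y,t,d=s.x
h=np.array([x,y])-(.135+d)*np.array([np.cos(t),np.sin(t)]);print(h)
np.save("cab.npy",[*h,t])
u=np.array([np.cos(t),np.sin(t)])
for k in(0,.19):
  for b in (t,t+np.pi,):
    q=h-k*u
    print(k,b,ctrl.inverse_kinematics([*q,.105],[np.pi,0,b]), ctrl.inverse_kinematics([*q,.25],[np.pi,0,b]))
print(ctrl.state()["tool_rot"])
E
```

```text
[0.67155259 0.37883823 1.24558522 0.04853716] [ 0.7 -2.   1.6 -1.6 -1.7  1.2 -2.1  0.6  0.5 -0.4 -0.7 -0.4 -0.4  0.4
 -1.4  0.4]
[0.61291085 0.20492148]
0 1.2455852232042819 [-0.44349166  0.62719784  0.14086463  1.57808689 -0.1019491   0.94350654
 -0.59441284] [-0.45357192  0.51369148  0.16144668  1.36827188 -0.08289648  1.26619779
 -0.61296521]
0 4.387177876794075 [-0.01883707  0.67757383 -0.59609766  1.57179698  0.42455709  1.02445635
  2.08062595] [-0.03528446  0.55198207 -0.57906621  1.36180872  0.30111501  1.31534532
  2.19478839]
0.19 1.2455852232042819 [-0.26694128  0.51112134  0.26876349  1.8361359  -0.17896911  0.8178208
 -0.23331328] [-0.31731674  0.37212796  0.33455236  1.62515819 -0.13023379  1.16630788
 -0.27785798]
0.19 4.387177876794075 [ 0.25427742  0.53529784 -0.52414071  1.82926207  0.34132017  0.86742378
  2.38340906] [ 0.20640463  0.37673691 -0.43324566  1.61829025  0.16758267  1.18351952
  2.55278686]
[-3.13998351e+00  3.56422256e-05  2.68783761e+00]
```

```bash
python3 - <<'E'
from h import *
hx,hy,t=np.load("cab.npy")
yaw=t+np.pi/2
p=ctrl.state()["eef_pos"]
ctrl.servo_line([p[0],p[1],.27],vel=.2)
ctrl.move_pose([hx,hy,.24],[np.pi,0,yaw])
ctrl.grip(.036)
i=ctrl.camera_info("wrist");np.savez("w1.npz",T=i["T"],K=i["intrinsics"])
im=ctrl.read_camera("wrist");cv2.imwrite("pics/w1.png",im[:,:,::-1])
s=ctrl.state();print(s["time"],s["eef_pos"],s["tool_rot"],s["joint_pos"]);print(i)
T=np.linalg.inv(i["T"]);K=np.array(i["intrinsics"])
def fe(P):
    c=T[:3,:3]@P+T[:3,3];th=np.arctan2(np.hypot(*c[:2]),c[2]);r=c[:2]/np.hypot(*c[:2])
    return K[:2,2]+K[0,0]*th*r
v=np.array([-np.sin(t),np.cos(t)])
for k in(-.065,.065):print(fe(np.array([hx+k*v[0],hy+k*v[1],.128])))
E
```

```text
2.9417 [0.61289379 0.20489977 0.24000446] [-3.14156171e+00  2.48286120e-06  2.81640813e+00] [-0.25358691  0.51717149 -0.1841381   1.38298444  0.09556249  1.25012172
  0.80132024]
{'intrinsics': array([[297.31863964,   0.        , 256.80520483],
       [  0.        , 297.31863964, 195.09778552],
       [  0.        ,   0.        ,   1.        ]]), 'T': array([[ 3.19503511e-01,  8.96623698e-01,  3.06567205e-01,
         5.33838922e-01],
       [ 9.47585085e-01, -3.02360331e-01, -1.03250846e-01,
         2.32360641e-01],
       [ 1.16606272e-04,  3.23487518e-01, -9.46232430e-01,
         4.09340941e-01],
       [ 0.00000000e+00,  0.00000000e+00,  0.00000000e+00,
         1.00000000e+00]])}
[256.08249361 241.71417044]
[255.98423339 116.88436131]
```

View pics/w1.png

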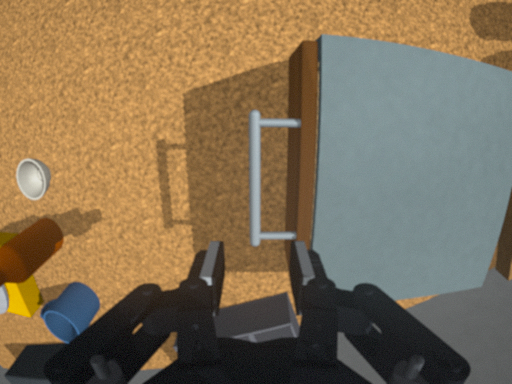

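Wrist view: the bar runs (254,113) to (255,242), within about 1 mm of the prediction (256,117) to (256,242). I'll grip it and pull.

```bash
python3 - <<'E'
from h import *
hx,hy,t=np.load("cab.npy"); u=np.array([np.cos(t),np.sin(t)])
print(ctrl.servo_line([hx,hy,.110],vel=.12,max_force=12))
ctrl.grip(.0)
s=ctrl.state();print(s["eef_pos"],s["gripper_width"],s["force"])
p=s["eef_pos"][:2]
q=p-.18*u; print(ctrl.servo_line([*q,.110],vel=.1,max_force=40))
q=p-.2*u; print(ctrl.servo_line([*q,.110],vel=.03,max_force=25))
s=ctrl.state();e=s["eef_pos"][:2];print(s["time"],(p-e)@u,(p-e)@[-u[1],u[0]],s["force"],s["gripper_width"])
np.save("open.npy",e)
ctrl.hold(.2);print(ctrl.state()["force"])
ctrl.grip(.036); s=ctrl.state();e=s["eef_pos"]; print((p-e[:2])@u,s["force"])
ctrl.servo_line([e[0],e[1],.26],vel=.2)
im=ctrl.read_camera("scene");cv2.imwrite("pics/s1full.png",im[:,:,::-1])
cv2.imwrite("pics/s1.png",cv2.resize(im[40:220,200:400,::-1],(600,540),interpolation=2))
E
```

```text
False
[0.61297135 0.20493579 0.11015426] 7.902068138970123e-06 [ 0.06868838 -0.20768794 -0.05768502]
False
False
7.375 0.1998491647208244 2.3593111413594024e-05 [-0.40234511 -0.08515023 -0.27288879] 3.0839331839315663e-05
[0.50831965 0.62531127 0.62773565]
0.19998613733077167 [-0.26591106 -0.75649701 -0.92745922]
```

View pics/s1.png

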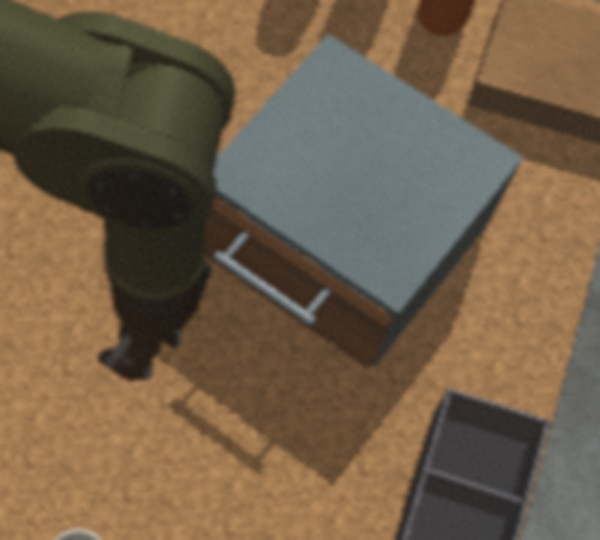

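The fingers closed on nothing: the width is 0 and the drawer is still shut. I'll go back, lower again and look from the cameras before closing.

```bash
python3 - <<'E'
from h import *
hx,hy,t=np.load("cab.npy")
e=ctrl.state()["eef_pos"];print("tcp px scene",proj("scene",e), "crop",(proj("scene",e)-[200,40])*3)
yaw=t+np.pi/2
ctrl.servo_line([hx,hy,.2],vel=.25)
print(ctrl.servo_line([hx,hy,.125],vel=.15,max_force=8))
print(ctrl.state()["eef_pos"])
w=ctrl.read_camera("wrist");d=ctrl.read_camera("side")
e=ctrl.state()["eef_pos"];print("tcp px side",proj("side",e),"crop",(proj("side",e)-[240,150])*3.2)
cv2.imwrite("pics/c2.png",np.hstack([w[80:330,160:360],cv2.resize(d[150:275,240:340],(200,250),interpolation=2)]).repeat(2,0).repeat(2,1)[:,:,::-1])
E
```

```text
tcp px scene [[251.22978072 162.27933717]] crop [[153.68934217 366.8380115 ]]
False
[0.61356534 0.20441215 0.12608981]
tcp px side [[314.27163454 232.30425618]] crop [[237.66923051 263.37361978]]
```

View pics/c2.png

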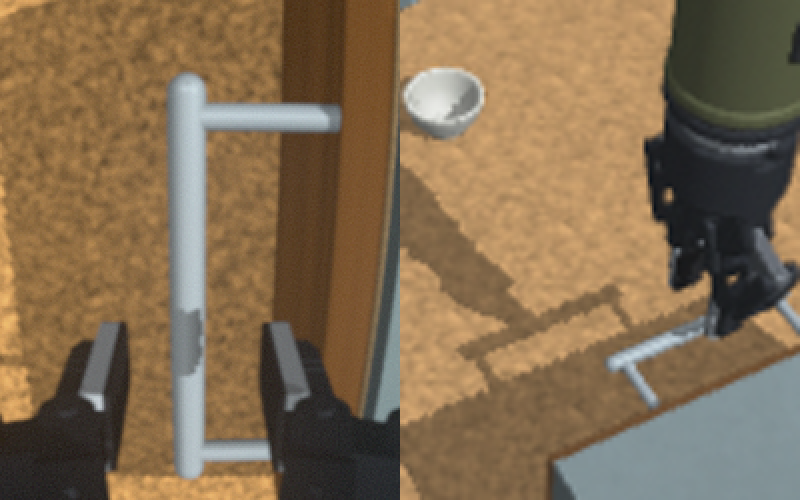

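The bar lies squarely between the fingers at both views, so the position is good sideways. The fingertips look higher than assumed, so I'll go deeper and close in stages.

```bash
python3 - <<'E'
from h import *
hx,hy,t=np.load("cab.npy")
print(ctrl.servo_line([hx,hy,.100],vel=.12,max_force=10))
def sh(m):
    s=ctrl.state();print(m,round(s["time"],2),np.round(s["eef_pos"],4),round(s["gripper_width"],4),np.round(s["force"],1),round(s["finger_force"],1))
sh("down")
for g in(.025,.015,.009): ctrl.grip(g);sh(g)
w=ctrl.read_camera("wrist")
cv2.imwrite("pics/c3.png",cv2.resize(w[80:330,160:360],None,fx=2,fy=2)[:,:,::-1])
E
```

```text
False
down 11.05 [0.6127 0.2049 0.1001] 0.0362 [-0.5 -0.2  0.7] 0.0
0.025 11.32 [0.6133 0.2051 0.1007] 0.0246 [ 0.2 -0.2  0.4] 0.0
0.015 11.58 [0.613  0.2045 0.1002] 0.0148 [ 0.2 -0.4  0.6] 0.7
0.009 11.81 [0.6123 0.2026 0.1002] 0.0094 [-3.9 -5.6  4.9] 26.4
```

View pics/c3.png

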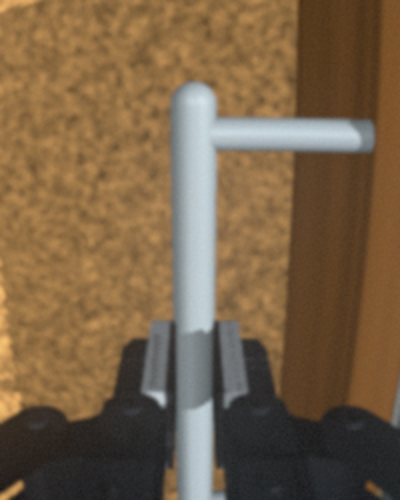

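The bar is now held between the pads (26 N), so I'll pull.

```bash
cat >>h.py <<'E'
def sh(m):
    s=ctrl.state();print(m,round(s["time"],2),np.round(s["eef_pos"],4),round(float(s["gripper_width"]),4),np.round(s["force"],1),round(float(s["finger_force"]),1));return s
E
python3 - <<'E'
from h import *
hx,hy,t=np.load("cab.npy"); u=np.array([np.cos(t),np.sin(t)])
p=np.array([hx,hy])
print(ctrl.servo_line([*(p-.02*u),.1],vel=.05)); s=sh("20mm")
print(ctrl.servo_line([*(p-.178*u),.1],vel=.12)); s=sh("178mm")
print(ctrl.servo_line([*(p-.203*u),.1],vel=.04,max_force=25)); s=sh("stop")
ctrl.hold(.2); s=sh("held"); e=s["eef_pos"]; print((p-e[:2])@u)
ctrl.grip(.034); s=sh("rel"); e=s["eef_pos"]
ctrl.servo_line([e[0],e[1],.26],vel=.25)
im=ctrl.read_camera("scene");cv2.imwrite("pics/s2full.png",im[:,:,::-1])
cv2.imwrite("pics/s2.png",cv2.resize(im[40:220,200:400,::-1],(600,540),interpolation=2))
E
```

```text
False
20mm 12.41 [0.6069 0.1863 0.1003] 0.01 [0.9 1.2 0.1] 26.2
False
178mm 13.88 [0.5563 0.036  0.1002] 0.0096 [ 2.6 -0.5  4.1] 26.4
True
stop 14.41 [0.5519 0.0227 0.1002] 0.0098 [0.3 0.8 1.3] 26.7
held 14.61 [0.5519 0.0227 0.1002] 0.0097 [-1.3  1.5  3.5] 26.7
0.19218689494592153
rel 14.97 [0.5527 0.0221 0.1003] 0.0342 [ 0.1  0.5 -0.2] 0.0
```

View pics/s2.png

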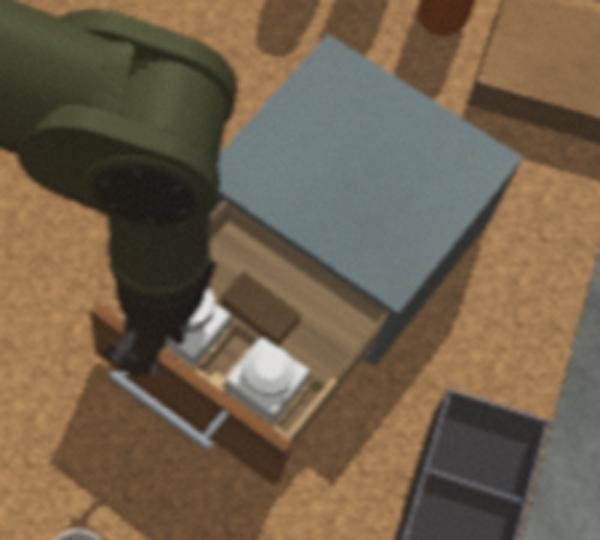

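The drawer is out at its stop (0.192 m measured, with slack). The tub at crop (268,368) has a plain domed lid; the left one near (195,310) is partly hidden. I'll look at both from above.

```bash
cat >>h.py <<'E'
def fe(P,i):
    T=np.linalg.inv(i["T"]);K=np.array(i["intrinsics"]);c=T[:3,:3]@P+T[:3,3];h=np.hypot(*c[:2])
    return K[:2,2]+K[0,0]*np.arctan2(h,c[2])*c[:2]/h
def fray(uv,z,i):
    T=np.array(i["T"]);K=np.array(i["intrinsics"]);d=(np.array(uv)-K[:2,2])/K[0,0];a=np.hypot(*d)
    r=T[:3,:3]@np.r_[d/a*np.sin(a),np.cos(a)];return T[:3,3]+r*(z-T[2,3])/r[2]
E
python3 - <<'E'
from h import *
import pickle
hx,hy,t=np.load("cab.npy"); u=np.array([np.cos(t),np.sin(t)]);v=np.array([-u[1],u[0]])
c=np.array([hx,hy])-.19*u+.128*u; L=c+.0575*v
print("L",L,"R",c-.0575*v)
ctrl.servo_line([*(L-.03*v),.25],vel=.3)
i=ctrl.camera_info("wrist");pickle.dump(i,open("wi.pkl","wb"));w=ctrl.read_camera("wrist")
print(fe(np.r_[L,.12],i),fe(np.r_[c-.0575*v,.102],i))
cv2.imwrite("pics/w4.png",cv2.resize(w[40:340,100:480],None,fx=2,fy=2,interpolation=2)[:,:,::-1])
for k in np.arange(-1.6,2.01,.3):
    q=[ctrl.inverse_kinematics([*L,z],[np.pi,0,t+np.pi/2+k]) for z in(.09,.14)]
    print(round(k,1),[None if a is None else np.round(a,2).tolist() for a in q])
E
```

```text
L [0.53861526 0.16454308] R [0.64758734 0.12779956]
[254.98789509 150.75691048] [254.69880012 243.40677809]
-1.6 [[-0.41, 0.53, 0.1, 1.82, -0.07, 0.79, -0.62], [-0.41, 0.47, 0.1, 1.76, -0.06, 0.91, -0.64]]
-1.3 [[-0.36, 0.53, 0.03, 1.82, -0.02, 0.79, -0.37], [-0.36, 0.47, 0.03, 1.76, -0.02, 0.91, -0.38]]
-1.0 [[-0.32, 0.53, -0.04, 1.82, 0.03, 0.79, -0.12], [-0.31, 0.47, -0.04, 1.76, 0.02, 0.91, -0.12]]
-0.7 [[-0.27, 0.53, -0.11, 1.82, 0.08, 0.79, 0.13], [-0.27, 0.47, -0.11, 1.76, 0.06, 0.91, 0.14]]
-0.4 [[-0.23, 0.53, -0.17, 1.82, 0.12, 0.8, 0.39], [-0.22, 0.47, -0.18, 1.76, 0.1, 0.92, 0.4]]
-0.1 [[-0.19, 0.53, -0.23, 1.82, 0.16, 0.8, 0.65], [-0.18, 0.48, -0.24, 1.76, 0.14, 0.92, 0.67]]
0.2 [[-0.15, 0.54, -0.29, 1.82, 0.2, 0.81, 0.9], [-0.14, 0.48, -0.31, 1.76, 0.18, 0.93, 0.93]]
0.5 [[-0.11, 0.54, -0.35, 1.82, 0.24, 0.82, 1.16], [-0.09, 0.49, -0.37, 1.76, 0.21, 0.93, 1.19]]
0.8 [[-0.07, 0.55, -0.41, 1.82, 0.29, 0.83, 1.42], [-0.05, 0.49, -0.44, 1.76, 0.25, 0.94, 1.45]]
1.1 [[-0.03, 0.56, -0.48, 1.82, 0.34, 0.84, 1.67], [-0.01, 0.5, -0.51, 1.76, 0.29, 0.95, 1.71]]
1.4 [[0.02, 0.57, -0.56, 1.82, 0.39, 0.86, 1.92], [0.04, 0.52, -0.59, 1.76, 0.34, 0.97, 1.97]]
1.7 [[0.06, 0.59, -0.63, 1.82, 0.44, 0.88, 2.17], [0.08, 0.53, -0.66, 1.76, 0.38, 0.98, 2.22]]
2.0 [[0.1, 0.6, -0.7, 1.82, 0.49, 0.9, 2.43], [0.13, 0.55, -0.73, 1.76, 0.43, 1.0, 2.48]]
```

View pics/w4.png

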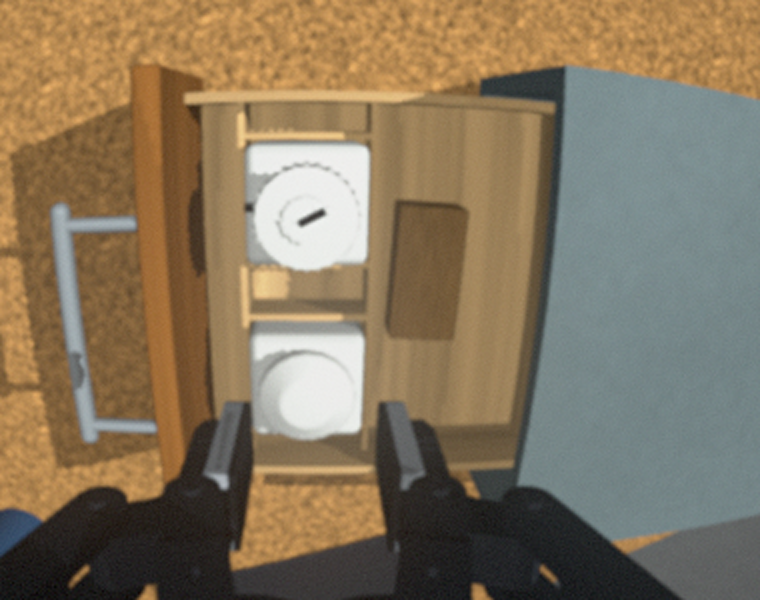

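Wrist view: the ribbed tub is the left one. Its cap centre is at full-image (254.3,147.5), the pip is on the left at (225,144), and the pointer aims about 27° above right, so it needs about 2.67 rad anticlockwise. I'll move above the cap, check rotation timing in the air, then grip and press.

```bash
python3 - <<'E'
from h import *
import pickle
hx,hy,t=np.load("cab.npy"); i=pickle.load(open("wi.pkl","rb"))
C=fray((254.3,147.5),.12,i)[:2];print("C",C);np.save("C.npy",C)
y0=t+np.pi/2
ctrl.servo_line([*C,.2],vel=.2)
s=sh("a");ctrl.servo_line([*C,.2],ori=[np.pi,0,y0-.5]);s=sh("rot .5");print(s["tool_rot"])
ctrl.move_pose([*C,.18],[np.pi,0,y0-1.5]);ctrl.grip(.085);s=sh("b");print(s["joint_pos"])
print(ctrl.servo_line([*C,.094],vel=.1,max_force=6));sh("down")
ctrl.grip(.04);s=sh("grip")
z=s["eef_pos"][2]
for k in range(12):
    z-=.001; ctrl.servo_line([*C,z],vel=.02); s=sh(k)
    if s["force"][2]>20: break
np.save("z.npy",z)
E
```

```text
C [0.53520503 0.16494718]
a 16.91 [0.5358 0.1637 0.2005] 0.034 [0.5 0.5 0.5] 0.0
rot .5 17.56 [0.5362 0.1648 0.2008] 0.0343 [0.6 0.1 0.7] 0.0
[3.14015035e+00 9.43486621e-04 2.31816988e+00]
b 18.96 [0.5352 0.1649 0.18  ] 0.0849 [-0.8  0.2 -0.6] 0.0
[-0.40637608  0.42662904  0.09459788  1.71775516 -0.04649004  0.99943106
 -0.54932302]
False
down 19.97 [0.5357 0.1651 0.0945] 0.0853 [-0.5  0.7 -0.3] 0.0
grip 20.48 [0.5352 0.165  0.0941] 0.0397 [ 0.1  1.2 -0.9] 0.0
0 20.73 [0.5354 0.165  0.0933] 0.0401 [-0.3 -0.5  2.5] 1.4
1 20.98 [0.5354 0.165  0.0923] 0.0398 [-0.3  0.   4.9] 2.2
2 21.23 [0.5354 0.165  0.0913] 0.0396 [-0.4 -0.6  5. ] 2.9
3 21.48 [0.5354 0.165  0.0905] 0.0403 [-1.4  0.1  7.2] 3.6
4 21.73 [0.5354 0.165  0.0902] 0.0397 [-3.6 -1.  14.1] 6.7
5 21.98 [0.5355 0.1651 0.09  ] 0.0402 [-5.7 -1.5 20.4] 10.2
```

The fingers closed to 40 mm, so they are pressing on the cap's top rather than round it. The real fingertips sit about 26 mm above the nominal TCP, which also explains the handle miss. I'll raise, open and go 23 mm deeper.

```bash
python3 - <<'E'
from h import *
C=np.load("C.npy")
ctrl.servo_line([*C,.125],vel=.15);ctrl.grip(.085);sh("up")
print(ctrl.servo_line([*C,.071],vel=.08,max_force=6));sh("down")
ctrl.grip(.04);s=sh("grip")
w=ctrl.read_camera("wrist");cv2.imwrite("pics/w5.png",cv2.resize(w[60:340,120:400],None,fx=2,fy=2)[:,:,::-1])
E
```

```text
up 22.89 [0.5352 0.1649 0.1248] 0.0847 [-0.3  0.1 -1. ] 0.0
False
down 23.72 [0.5355 0.165  0.0713] 0.0853 [-0.2  0.1  0.6] 0.0
grip 24.12 [0.5363 0.1649 0.0718] 0.0522 [ 3.2 -0.7  2.5] 62.3
```

View pics/w5.png

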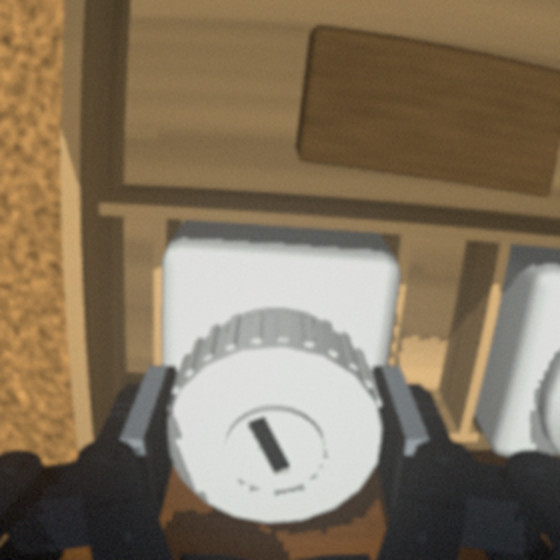

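The cap is held squarely by its side (62 N). Next I'll press and turn in small increments, trimming the force.

```bash
python3 - <<'E'
from h import *
t=np.load("cab.npy")[2];s=ctrl.state();x,y,z=s["eef_pos"];x,y=np.load("C.npy")
yaw=t+np.pi/2-1.5
for k in range(20):
    z-=.0007; ctrl.servo_line([x,y,z],vel=.03); f=ctrl.state()["force"][2]
    if f>20: break
sh("pressed")
end=yaw+3.15; 
while yaw<end-.01:
    yaw+=.21; ctrl.servo_line([x,y,z],ori=[np.pi,0,yaw]); s=ctrl.state(); f=s["force"][2]
    print(round(s["time"],2),round(yaw-end+3.15,2),np.round(s["force"],1),round(float(s["ft_torque"][2]),3),np.round(z,4),round(float(s["gripper_width"]),4))
    if f>90: print("abort"); break
    z+=np.clip((f-22)*.00008,-.001,.001)
np.save("z2.npy",[x,y,z,yaw])
E
```

```text
pressed 26.17 [0.5368 0.1648 0.0684] 0.0524 [ 0.4 -3.1 22.7] 64.7
26.52 0.21 [-0.6 -3.1 24.6] 0.085 0.0661 0.0522
26.88 0.42 [-0.8 -2.4 24. ] 0.101 0.0663 0.0526
27.24 0.63 [-2.9 -3.8 23.7] 0.082 0.0664 0.052
27.6 0.84 [-3.6 -3.2 23.4] 0.058 0.0666 0.0522
27.96 1.05 [-3.7 -4.  23.9] 0.1 0.0667 0.0527
28.32 1.26 [-4.1 -3.5 22. ] 0.081 0.0668 0.0521
28.68 1.47 [-4.3 -4.8 23.1] 0.04 0.0668 0.0522
29.03 1.68 [-3.8 -3.3 22. ] 0.062 0.0669 0.0526
29.39 1.89 [-4.  -4.9 21.8] 0.006 0.0669 0.0523
29.75 2.1 [-2.4 -4.6 21.4] 0.08 0.0669 0.0523
30.11 2.31 [-1.9 -5.  20.8] 0.043 0.0668 0.0525
30.47 2.52 [-1.1 -5.1 21.4] 0.046 0.0667 0.0519
30.82 2.73 [-0.5 -5.  20.9] 0.046 0.0667 0.0519
31.18 2.94 [ 0.7 -5.2 20. ] 0.058 0.0666 0.0524
31.54 3.15 [ 2.9 -6.3 21.7] 0.036 0.0664 0.0519
```

```bash
python3 - <<'E'
from h import *
x,y,z,yaw=np.load("z2.npy");t=np.load("cab.npy")[2];u=np.array([np.cos(t),np.sin(t)]);v=np.array([-u[1],u[0]])
ctrl.servo_line([x,y,.071],vel=.03);ctrl.grip(.085);sh("rel")
ctrl.servo_line([x,y,.14],vel=.15)
yaw=t+np.pi/2
L=np.array([x,y])-.035*v
ctrl.move_pose([*L,.22],[np.pi,0,yaw]);sh("look")
w=ctrl.read_camera("wrist")
cv2.imwrite("pics/w6.png",cv2.resize(w[70:290,150:370],None,fx=2.7,fy=2.7,interpolation=2)[:,:,::-1])
E
```

```text
rel 32.27 [0.5345 0.165  0.0706] 0.0852 [-0.   0.3 -0.1] 0.0
look 34.07 [0.5679 0.1536 0.219 ] 0.0851 [-0.1 -0.  -0.7] 0.0
```

View pics/w6.png

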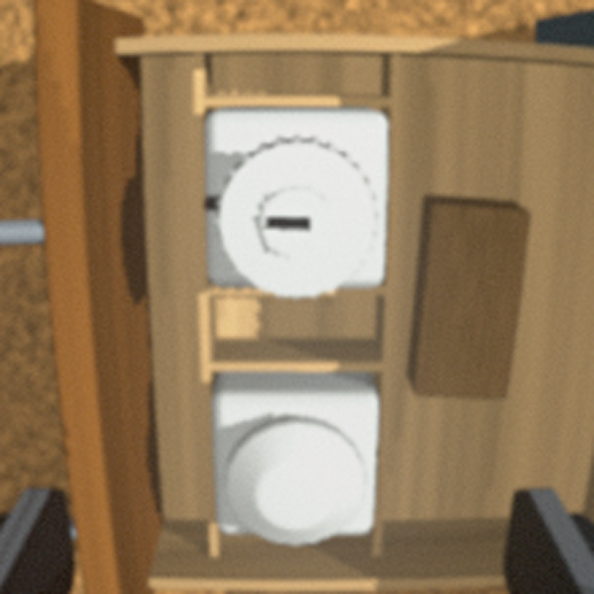

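The pointer now lies along the pip axis, (310,224) to (267,222), aimed at the pip on the left at (212,203). The torque showed no clear stop, so I'll take a second grip, press harder and turn another 0.8 rad to make sure it is against the stop.

```bash
python3 - <<'E'
from h import *
x,y,z,_=np.load("z2.npy");t=np.load("cab.npy")[2];u=np.array([np.cos(t),np.sin(t)]);v=np.array([-u[1],u[0]])
yaw=t+np.pi/2-.3
ctrl.move_pose([x,y,.14],[np.pi,0,yaw])
print(ctrl.servo_line([x,y,.071],vel=.1,max_force=6));ctrl.grip(.04);s=sh("grip")
z=s["eef_pos"][2]
for k in range(20):
    z-=.0007; ctrl.servo_line([x,y,z],vel=.03)
    if ctrl.state()["force"][2]>24: break
sh("pressed")
for k in range(6):
    yaw+=.15; ctrl.servo_line([x,y,z],ori=[np.pi,0,yaw]); s=ctrl.state(); f=s["force"][2]
    print(round(s["time"],2),np.round(s["force"],1),np.round(s["ft_torque"],3),round(float(s["joint_pos"][6]),3))
    z+=np.clip((f-25)*.00008,-.001,.001)
ctrl.servo_line([x,y,.071],vel=.03);ctrl.grip(.085)
ctrl.servo_line([x,y,.14],vel=.15)
L=np.array([x,y])-.035*v
ctrl.move_pose([*L,.22],[np.pi,0,t+np.pi/2]);sh("look")
w=ctrl.read_camera("wrist");im=ctrl.read_camera("scene")
a=cv2.resize(w[70:290,150:300],None,fx=2.7,fy=2.7,interpolation=2)
b=cv2.resize(im[60:280,200:348],(a.shape[1]*39//40,a.shape[0]),interpolation=2)
cv2.imwrite("pics/w7.png",np.hstack([a,b])[:, :,::-1])
E
```

```text
False
grip 35.8 [0.5361 0.1659 0.0718] 0.0524 [1.2 2.8 3.9] 62.3
pressed 37.8 [0.5363 0.1661 0.0687] 0.0522 [-2.3  3.6 24.5] 64.7
38.1 [-2.   2.4 24.3] [0.366 0.459 0.09 ] 0.459
38.4 [-1.6  3.4 24.9] [0.317 0.491 0.06 ] 0.576
38.7 [-1.4  2.8 24.5] [0.3   0.405 0.072] 0.694
39.0 [-1.9  1.8 25.7] [0.285 0.417 0.102] 0.813
39.3 [-2.3  2.3 25.8] [0.241 0.41  0.048] 0.931
39.6 [-1.5  3.  24.7] [0.312 0.294 0.034] 1.05
look 41.43 [0.5681 0.1536 0.2192] 0.0849 [-1.1  0.9 -0.5] 0.0
```

View pics/w7.png

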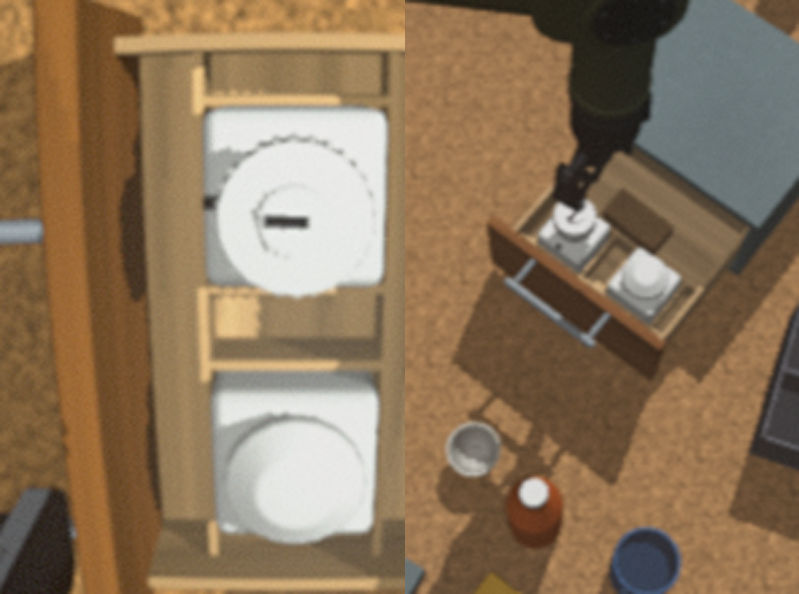

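The pointer did not move under a further 0.9 rad, so the thread is at its stop, aimed at the pip. Last check before handing in: the handle's pixel position, ends (238.7,164.4) and (269.5,185.9), against the full 0.19 m.

```bash
python3 - <<'E'
from h import *
hx,hy,t=np.load("cab.npy");u=np.array([np.cos(t),np.sin(t)]);v=np.array([-u[1],u[0]])
a,b=[ray("scene",q,.128)[:2] for q in((238.7,164.4),(269.5,185.9))]
a0,b0=[ray("scene",q,.128)[:2] for q in((272.5,125.25),(304.25,146.5))]
print("drawer travel",((a0+b0)/2-(a+b)/2)@u)
ctrl.servo_line([*ctrl.state()["eef_pos"][:2],.3],vel=.2)
print(ctrl.close_job(),ctrl.state()["time"])
E
```

```text
drawer travel 0.1853116986624579
the job is handed in; nothing more can be done
the job is handed in; nothing more can be done
```

The job is handed in: the drawer was pulled until the arm felt its stop (0.192 m by the arm, 0.185 m by camera at the end), and the ribbed cap is at its thread stop with the pointer at the pip; my first handle grip closed on nothing, and an early press landed on top of the cap, with no visible disturbance from either.

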